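# Load the slide carrier into the slide-warming dock

## Robot

A 6-joint arm with a two-finger parallel gripper is mounted at the origin on a cart in front of the work surface, level with it; the furniture and walls round the work are solid. World frame = base frame: x ahead of the robot, y to its left, z up, the work surface at z = 0. Lengths are in m, angles in rad, forces in N, time in s.
With the tool pointing down it reaches from about 0.4 to 0.925 m from the base axis. Payload 12.5 kg.
Tool frame: the origin (TCP) lies at the very end of the fingers, on their centre line; the grasp point (between the pads) lies 19 mm behind it; z points along the fingers, y is the line along which they close (so a half turn about z gives the same grasp; the last joint's range is limited). The gripper opens to 95 mm and grips with 3 to 60 N. Pads are 20 mm wide; open, the fingers measure 119 mm over their backs; the gripper's body (75 mm by 180 mm) begins 59 mm behind the grasp point.
Start: joints at [-1.417, 0.491, 1.559, -0, 1.092, -0.106], TCP at [0.161, -0.604, 0.215] pointing down, gripper open.
Joint ranges: [-3.1, 3.1], [-0.84, 2.19], [0.05, 2.79], [-1.13, 4.28], [0.06, 2.93], [-2.69, 2.69]. Speed limits (rad/s): [2.22, 2.22, 2.79, 3.14, 3.14, 3.14].

## Interface

Orientations are given as a rotation vector (axis times angle).
In Python, from cell import env gives the robot as it stands.
- The arm moves only by the shell command python3 -m crank 'ROWS' [FORCE]. ROWS is JSON, a list of rows, each a list of 7 numbers: the closure in counts, from 0 (fully open) to 255 (shut), then the shift along the world's x, y, z in mm, then the turn, a rotation vector about the world's x, y, z in units of 5 degrees (1.0 is 5 degrees). A call has 1 to 5 rows; each row shifts and turns the commanded pose from where the row before left it; what a row does not reach is not made up. A row lasts 1/10 s, in which the tool goes at most 50 mm and 8.59 degrees, less where a joint would pass 70% of its speed; a pose out of reach is approached as far as the arm can. A call is refused whole if a number of a shift passes 50 or a number of a turn 1, either way. A call with a gripper value outside its range is refused whole. The fingers move at their own pace and stop on an object; FORCE is the grip in N (left out, the last holds). Time passes only in rows, so rows that do not move let the fingers close. It gives the time, the measured TCP pose, the force, the opening and the grip force at its end, in the units of the state.
- env.get_state(): the state, without advancing time (a new reading comes with each control period).
- env.get_image(name): name is "side" or "top" or "wrist"; returns the picture (400x640x3 uint8, blue, green, red); there is no depth.
- env.calibration(name): a dict with "camera_matrix" (3x3 intrinsics, pixels), "distortion" ([k1, k2, p1, p2, k3] as OpenCV has them; the pictures are not rectified), "cam_to_world" (4x4, takes a point from camera to world coordinates). Camera axes: x right, y down, z forward; pixel columns grow to the right and rows downward; lengths in m; the calibration is good to about 2 mm. A picture is of the moment at which its call begins: read the wrist's pose just before it. calibration takes no time and is no camera call; for the wrist camera it gives the pose at the moment of the call.
- env.close_job(): hands the job in; it is judged then, once.
Trained networks look in the newest picture that a camera, given by its name, has taken for a name from the list of things; names that differ only in an ending like _2 or _b are one class to them, and where a whole thing is asked for, a point or a joint stands for the part that bears it (a point fixed in the world has none). Each returns a list of dicts, best first, with "conf" (0 to 1); they miss things now and then, are a little off and sometimes report something else, mostly with a low value. They report only what shows in the picture. A call takes as long as a camera call.
- env.spot_in(camera, query): "box" ([left, top, right, bottom] in pixels, round what is visible of it).
- env.masks_of(camera, query): "pixels" (400x640 bool, what is visible of it) and "box" ([left, top, right, bottom] in pixels, round what is visible of it).
- env.landmark_of(camera, query): "pixel" ([column, row] in pixels: a listed point, or the origin of a listed thing).
The state is a dict: "time": time; "joints": joint angles; "dq": joint speeds; "joint_torque": joint torques, N m; "ee_pos": TCP position; "tcp_rot": TCP orientation; "force": force on the tool from outside, world axes, zero at the start; "torque": the same for the moment, N m; "width": finger opening in m; "grip_force": force on a finger pad.
Only numpy, scipy, OpenCV 4.12 (cv2) and the standard library are available. Lean on these libraries where they do the work, as an engineer would, in place of code of your own. Each camera call takes 0.05 s, during which the arm holds its last target. There are 200 camera calls.

## Task

Load the slide carrier into the slide-warming dock: put closed fingertips on the ribbed thumb pad behind the thumb stop, press the carrier down hard until the sprung plate under it bottoms, and keep pressing while you push it along under the leaf springs, fully home against the end stop; then let go, so that the springs alone hold it down flat. Nothing is gripped or lifted: do not raise the carrier off its plate, do not press on the glass slides, and leave the petri dish, the small bottle and the pack of slides where they stand.

Things in the scene. Friction and masses are not known exactly. Their poses are not given: they have to be found in the camera images.
- dock: Slide-warming dock, grey housing 244 x 126 mm, fixed. Origin: centre of its underside, on the table; +x is the loading direction, z up. Side rails with inner faces at y = +-53, tops at z = 36, run from the entry end (x = -122) to the control block (x = 78 to 122, top z = 44, with a black knob up to z = 54). Between them lies the sprung aluminium plate, x = -113 to 76 (mm).
- jaws (a point): Middle of the gap under the first pair of aluminium jaws, at their front faces. In the dock's frame (mm): jaw pairs at x = 14 to 24 and 45 to 55, reaching in from the rails to y = +-40 (80 free between them), underside z = 34, top z = 46. Pressed right down, the carrier (edge top z = 32) passes under them; unpressed (edge z = 33 to 39) it butts on their front faces.
- leaf_tip (a point): Unlifted tip of one of the four brass-coloured leaf springs, one hanging from each jaw and sloping down in the loading direction: tips at x = 43 and 74, y = +-46, their undersides at z = 30 mm in the dock's frame. The pressed carrier's edge lifts them by 2 mm as it passes under; each then pushes it down with about 3.5 N. They are slippery.
- end_stop (a point): Middle of the end stop, the upright face at x = 78 mm, in the dock's frame, that the carrier's nose meets when it is fully home; the carrier's origin is then at x = 25 mm in the dock's frame. The stop is rigid: the push rises sharply there. It does not spring back.
- carrier: Loose dark steel slide carrier, 106 long (x), 102 wide (y), 6 mm thick, 0.15 kg, lying flat on the raised plate between the rails, 2 to 18 mm before the jaws. Origin: centre of its underside, 33 mm above the table at first, 26 with the plate down. +x (nose) is the loading direction. Tail, x = -53 to -17: flat ribbed thumb pad, z = 6. Slides ahead of the thumb stop.
- thumb_pad (a point): Place to press: the pad's surface on the carrier's centre line, 18 mm ahead of its tail edge and 18 mm behind the thumb stop (a bar 60 mm wide, 5.5 mm thick, standing 7 mm above the pad, its back at x = -16.5 mm in the carrier's frame) that the fingertips push against. Axes as the carrier's.
- slides: The two glass slides (26 x 76 x 1.2 mm each) fixed in the carrier with their long sides across it, covering x = -9 to 46, y = +-38 mm of it, top 6.5 mm above its underside. Same origin and axes as the carrier. Not to be pressed on.
- plate (a joint): How far the sprung plate is pressed down (m): 0 raised, 0.007 right down on its stop. It moves straight down without tilting; about 6 N starts it and 10 N bottoms it. The plate is slippery (friction about 0.2): sliding the carrier home under a 15 N press takes about 5 to 12 N. The springs are stronger than the plate: once under them the carrier stays down when let go.
- petri: Bystander: clear lidded petri dish, 62 mm across, 16 high, loose beyond the control block. Origin: centre of its underside.
- oil_bottle: Bystander: small amber bottle with a black cap, 28 mm across, 60 high, loose beside the dock on the wall side. Origin: centre of its underside.
- slide_pack: Bystander: small carton of slides, 28 x 80 x 27 mm, loose beside the dock on the robot's side, long side roughly along the dock. Origin: centre of its underside.

How it is judged:
By the outcome, as a careful person would: the job done as asked, in the order asked, and still so for the second after the job is handed in, with the robot touching nothing.
It also fails if it takes over 38 s, if anything falls off the work surface, if the arm or the gripper's body presses on something with over 40 N, if the wrist force passes 120 N, or if a joint passes its speed limit or range.

## Working session

There is one attempt and no reset: what is moved stays moved. The work goes in short steps, Python scripts to look and compute and a shell command to move; the robot and the scene stay as the last step left them, time stands still between calls to the robot, and variables do not carry over. Pictures are saved under pics/ and viewed, at most 10 in all, crops included, and the job is handed in when it is done.

```bash
mkdir -p pics; cat > h.py <<'E'
import numpy as np, cv2
from cell import env
def ray(cam,px):
    c=env.calibration(cam);K=np.array(c["camera_matrix"]);D=np.array(c["distortion"]);T=np.array(c["cam_to_world"])
    u=cv2.undistortPoints(np.array([[px]],float),K,D)[0,0]
    return T[:3,3],T[:3,:3]@np.array([u[0],u[1],1])
def at_z(cam,px,z):
    o,d=ray(cam,px);return o+d*(z-o[2])/d[2]
def proj(cam,p):
    c=env.calibration(cam);T=np.linalg.inv(np.array(c["cam_to_world"]))
    return cv2.projectPoints(np.array(p,float).reshape(-1,3),cv2.Rodrigues(T[:3,:3])[0],T[:3,3],np.array(c["camera_matrix"]),np.array(c["distortion"]))[0].reshape(-1,2)
E
python3 - <<'E'
from h import *
for c in("top","side"): cv2.imwrite(f"pics/{c}0.png",env.get_image(c))
hs=dict(dock=0,jaws=.034,end_stop=.036,leaf_tip=.03,carrier=.033,thumb_pad=.039,slides=.033,petri=0,oil_bottle=0,slide_pack=0)
for q,z in hs.items():
  for c in("top","side"):
    for r in env.landmark_of(c,q)[:4]: print(q,c,round(r["conf"],2),np.round(r["pixel"],1),np.round(at_z(c,r["pixel"],z)*1000,1))
s=env.get_state();print(s["time"],s["ee_pos"],s["tcp_rot"],s["force"],s["width"])
E
```

```text
dock top 0.64 [376.7 191. ] [510.7 146.9   0. ]
dock side 0.42 [311.1 265. ] [513.3 135.2   0. ]
jaws top 0.86 [376.6 188.4] [509.8 150.8  34. ]
jaws side 0.64 [307.3 246.4] [505.3 153.7  34. ]
jaws side 0.2 [311.5 223.1] [512.1 226.2  34. ]
end_stop top 0.76 [339.7 190. ] [506.5 222.6  36. ]
end_stop top 0.19 [360.3 211.8] [463.8 183.3  36. ]
end_stop side 0.81 [308.7 223.4] [506.2 222.7  36. ]
leaf_tip top 0.86 [358.4 213.6] [461.1 186.6  30. ]
leaf_tip side 0.56 [288.5 236.6] [465.2 186.5  30. ]
carrier top 0.75 [403.5 189.2] [508.3  98.1  33. ]
carrier side 0.7 [310.3 268. ] [512.8  95.8  33. ]
carrier side 0.7 [312.5 266.6] [516.9  99.5  33. ]
thumb_pad top 0.89 [424.8 184. ] [517.3  57.3  39. ]
thumb_pad side 0.64 [312.6 279.5] [517.9  61.8  39. ]
slides top 0.57 [402.8 185.7] [515.2  99.3  33. ]
slides side 0.72 [312.4 269.3] [516.8  92.6  33. ]
slides side 0.65 [350.8 253.3] [591.6 136.8  33. ]
petri top 0.7 [294.5 183.4] [526.8 312.9   0. ]
petri side 0.57 [313.5 208.6] [514.6 320.    0. ]
oil_bottle top 0.58 [364.1 146.9] [602.7 170.7   0. ]
oil_bottle side 0.87 [351.8 254.7] [597.4 166.2   0. ]
slide_pack top 0.87 [394.1 230.9] [429.9 113.8   0. ]
slide_pack side 0.85 [269.1 270.7] [430.1 117.9   0. ]
slide_pack side 0.66 [319.1 211.4] [528.1 309.6   0. ]
1.1 [ 0.16056158 -0.60404236  0.21468182] [ 3.11499441e+00  4.06959143e-01 -4.55570830e-05] [ 1.02467351  0.05521541 -0.12969705] 0.0952349499526488
```

```bash
python3 - <<'E'
import cv2
a=cv2.imread("pics/top0.png")[120:260,260:460];b=cv2.imread("pics/side0.png")[180:320,220:420]
cv2.imwrite("pics/c0.png",cv2.resize(cv2.hconcat([a,b]),(800,280),interpolation=cv2.INTER_CUBIC))
E
```

```text
(no output)
```

View pics/c0.png

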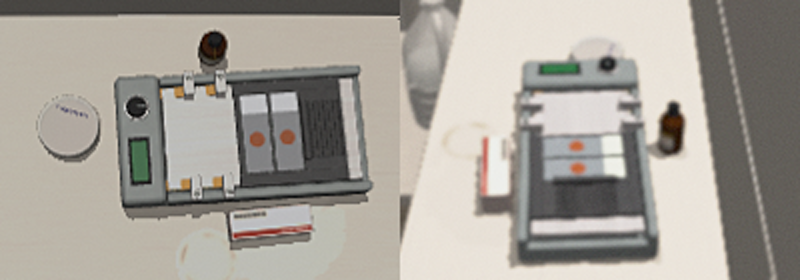

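View pics/side0.png

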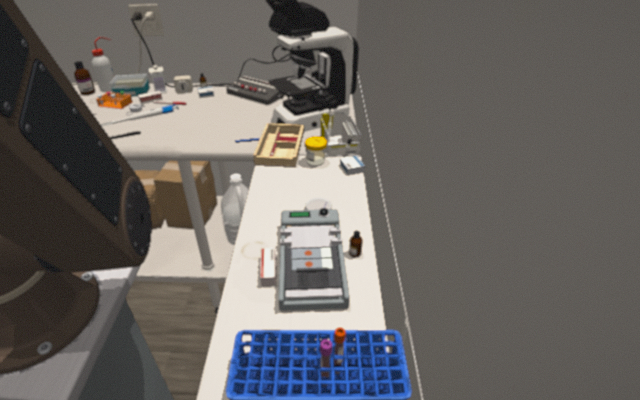

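The overhead crop shows the dock with its loading direction along about world +y. The control block is at left, with the knob near (137,105) in the crop, and the carrier sits just short of the jaws, its ribbed pad near (322,128). The side view shows the bottle on the wall side, the carton on the robot's side, and a tube rack in front of the dock. I'll approach high with the fingers closed.

```bash
python3 -m crank '[[255,23,44,0,0,0,-0.2],[255,23,44,0,0,0,-0.2],[255,23,44,0,0,0,-0.2],[255,23,44,0,0,0,-0.2],[255,23,44,0,0,0,-0.2]]' 20 && python3 -m crank '[[255,23,44,0,0,0,-0.2],[255,23,44,0,0,0,-0.2],[255,23,44,0,0,0,-0.2],[255,23,44,0,0,0,-0.2],[255,23,44,0,0,0,-0.2]]' && python3 -m crank '[[255,23,44,0,0,0,-0.2],[255,23,44,0,0,0,-0.2],[255,23,44,0,0,0,0],[255,10,10,0,0,0,0],[255,0,0,0,0,0,0]]'
```

```text
time: 1.6
ee_pos: [0.2761, -0.3823, 0.2148]
tcp_rot: [3.13, 0.269, 0.0]
force: [1.2, -0.9, 0.3]
width: 0.0608
grip_force: 0.0
time: 2.1
ee_pos: [0.3912, -0.1622, 0.215]
tcp_rot: [3.138, 0.132, 0.001]
force: [1.5, 0.2, -1.0]
width: 0.0209
grip_force: 0.0
time: 2.6
ee_pos: [0.4704, -0.0208, 0.2146]
tcp_rot: [3.14, 0.084, 0.0]
force: [-0.8, -0.2, -0.3]
width: 0.0005
grip_force: 0.0
```

```bash
python3 - <<'E'
from h import *
s=env.get_state();print(s["time"],s["ee_pos"],s["tcp_rot"],s["force"],s["width"])
cv2.imwrite("pics/w1.png",env.get_image("wrist"))
hs=dict(dock=0,jaws=.034,end_stop=.036,leaf_tip=.03,carrier=.033,thumb_pad=.039,slides=.033)
for q,z in hs.items():
    for r in env.landmark_of("wrist",q)[:4]: print(q,round(r["conf"],2),np.round(r["pixel"],1),np.round(at_z("wrist",r["pixel"],z)*1000,1))
for q,z in dict(carrier=.039,dock=.036,slides=.0395).items():
    for r in env.masks_of("wrist",q)[:1]:
        c=max(cv2.findContours(r["pixels"].astype("uint8"),0,1)[0],key=cv2.contourArea)
        P=np.array([at_z("wrist",p[0],z)[:2]*1000 for p in c],np.float32)
        print(q,r["conf"],cv2.minAreaRect(P))
E
```

```text
2.6 [ 0.47037328 -0.02079884  0.21458186] [3.14027655e+00 8.42315988e-02 3.91438283e-04] [-0.75961443 -0.24535583 -0.33312617] 0.000549973713728955
jaws 0.84 [144.9 124. ] [511.5 155.4  34. ]
jaws 0.7 [143.4  33.1] [597.4 150.5  34. ]
end_stop 0.97 [ 89.3 122.8] [511.  212.6  36. ]
leaf_tip 0.87 [125.1 169.8] [462.2 183.2  30. ]
carrier 0.8 [204.8 124.6] [513.5  94.2  33. ]
thumb_pad 0.9 [238.7 125. ] [515.3  58.7  39. ]
slides 0.57 [204.1 121.7] [516.5  95.1  33. ]
slides 0.36 [203.4 125.7] [512.5  96.   33. ]
carrier 0.95 ((514.61328125, 94.11365509033203), (102.18506622314453, 107.1020278930664), 3.7260618209838867)
dock 0.83 ((512.2236328125, 141.46348571777344), (127.71731567382812, 251.4458770751953), 3.068382978439331)
slides 0.97 ((513.535888671875, 113.60537719726562), (76.61749267578125, 57.50326156616211), 4.235213279724121)
```

View pics/w1.png

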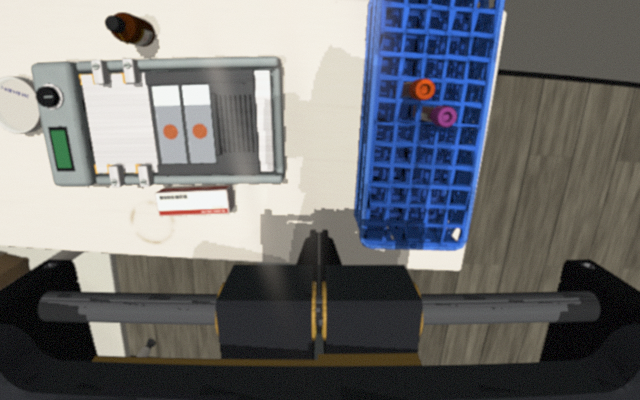

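The wrist view shows the carrier's pad at about (238,125), the dock square to the tool, and the rack clear to the right. The carrier mask measures 102 x 107 mm with a yaw of about 3.4°, which matches the given size and agrees with the dock. I'll move over the pad at (516,58) and go down.

```bash
python3 -m crank '[[255,15,26,0,0,0,0],[255,15,26,0,0,0,0],[255,15.5,27,0,0,0,0],[255,0,0,-40,0,0,0],[255,0,0,-40,0,0,0]]' 30 && python3 -m crank '[[255,0,0,-40,0,0,0],[255,0,0,-30,0,0,0],[255,0,0,-10,0,0,0],[255,0,0,0,0,0,0]]'; python3 - <<'E'
from h import *
cv2.imwrite("pics/w2.png",env.get_image("wrist"))
s=env.get_state();print(s["ee_pos"],s["force"])
for q,z in dict(carrier=.033,thumb_pad=.039).items():
    for r in env.landmark_of("wrist",q)[:2]: print(q,round(r["conf"],2),np.round(r["pixel"],1),np.round(at_z("wrist",r["pixel"],z)*1000,1))
E
```

```text
time: 3.65
ee_pos: [0.5158, 0.0577, 0.1343]
tcp_rot: [3.14, 0.081, 0.004]
force: [1.2, -0.6, -0.5]
width: 0.0003
grip_force: 0.0
time: 4.05
ee_pos: [0.5147, 0.0569, 0.0539]
tcp_rot: [3.141, 0.079, -0.004]
force: [-0.4, -0.8, 0.7]
width: 0.0006
grip_force: 0.0
[0.51536222 0.05689417 0.05508562] [ 0.62289855 -0.296993    0.11400473]
carrier 0.73 [252.6 231.3] [514.7  97.3  33. ]
thumb_pad 0.81 [310.4 235.1] [516.6  62.4  39. ]
```

View pics/w2.png

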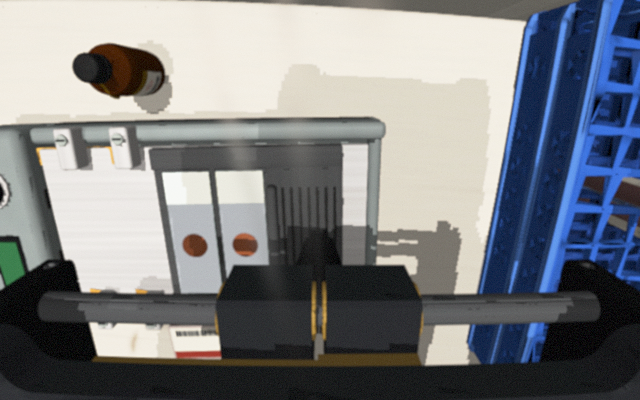

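The fingertips are over the ribbed pad, just behind the stop and on the centre line, at about (318,240) in the picture. I'll press down.

```bash
python3 -m crank '[[255,0,1,-6,0,0,0],[255,0,0,-6,0,0,0],[255,0,0,-3,0,0,0],[255,0,0,-2,0,0,0],[255,0,0,0,0,0,0]]'; python3 -m crank '[[255,0,0,-2,0,0,0],[255,0,0,-2,0,0,0],[255,0,0,0,0,0,0]]'
```

```text
time: 4.7
ee_pos: [0.515, 0.058, 0.0376]
tcp_rot: [3.141, 0.079, -0.0]
force: [-0.7, 1.5, 3.6]
width: 0.0005
grip_force: 2.0
time: 5.0
ee_pos: [0.5151, 0.058, 0.0337]
tcp_rot: [3.141, 0.079, 0.0]
force: [-1.3, 0.6, 6.5]
width: 0.0001
grip_force: 3.1
```

```bash
python3 -m crank '[[255,0,0,-1,0,0,0],[255,0,0,-1,0,0,0],[255,0,0,0,0,0,0]]'; python3 -m crank '[[255,0,0,-0.5,0,0,0],[255,0,0,0,0,0,0]]'
```

```text
time: 5.3
ee_pos: [0.5151, 0.058, 0.0322]
tcp_rot: [3.14, 0.079, 0.001]
force: [-2.7, -0.5, 11.5]
width: 0.0004
grip_force: 5.4
time: 5.5
ee_pos: [0.5151, 0.058, 0.0321]
tcp_rot: [3.14, 0.079, 0.001]
force: [-4.5, 0.8, 17.4]
width: 0.0006
grip_force: 8.7
```

The plate is on its stop, with z at 32.1 mm and the force climbing steeply. I'll keep about 18–20 N and push along (-0.056, 1).

```bash
python3 -m crank '[[255,0,2,-0.2,0,0,0],[255,-0.1,2,0,0,0,0],[255,-0.1,2,0,0,0,0],[255,-0.1,2,0,0,0,0]]'; python3 -m crank '[[255,-0.1,2,0,0,0,0],[255,-0.1,2,0,0,0,0],[255,-0.1,2,0,0,0,0],[255,-0.1,2,0,0,0,0]]'
```

```text
time: 5.9
ee_pos: [0.5161, 0.0655, 0.0322]
tcp_rot: [3.14, 0.079, 0.006]
force: [-0.4, -4.5, 16.2]
width: 0.0004
grip_force: 8.1
time: 6.3
ee_pos: [0.5158, 0.0735, 0.0322]
tcp_rot: [3.14, 0.079, 0.006]
force: [-0.0, -5.4, 16.9]
width: 0.0005
grip_force: 8.1
```

```bash
python3 -m crank '[[255,-0.15,2.5,-0.2,0,0,0],[255,-0.15,2.5,0,0,0,0],[255,-0.15,2.5,0,0,0,0],[255,-0.15,2.5,0,0,0,0]]'; python3 - <<'E'
from h import *
cv2.imwrite("pics/w3.png",env.get_image("wrist"))
s=env.get_state();print(s["ee_pos"],s["force"])
E
```

```text
time: 6.7
ee_pos: [0.5154, 0.0835, 0.0322]
tcp_rot: [3.14, 0.079, 0.007]
force: [0.2, -6.8, 18.8]
width: 0.0005
grip_force: 9.2
[0.5153775  0.08375677 0.03218621] [ 0.25615972 -4.44941321 17.5452808 ]
```

View pics/w3.png

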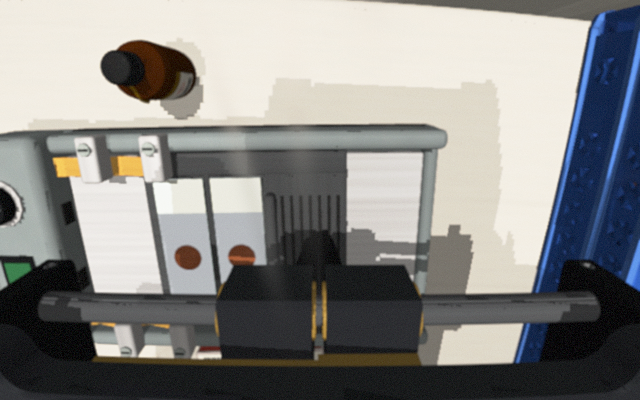

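The carrier is riding with the fingertips. Its nose is already under the first jaw pair, near (155,160), so I'll keep pushing.

```bash
for i in 1; do python3 -m crank '[[255,-0.15,2.5,0,0,0,0],[255,-0.15,2.5,0,0,0,0],[255,-0.15,2.5,0,0,0,0],[255,-0.15,2.5,0,0,0,0]]'; done;  python3 -m crank '[[255,-0.15,2.5,0,0,0,0],[255,-0.15,2.5,0,0,0,0],[255,-0.15,2.5,0,0,0,0]]'; python3 -m crank '[[255,-0.15,2.5,0,0,0,0],[255,-0.15,2.5,0,0,0,0],[255,-0.15,2.5,0,0,0,0]]'
```

```text
time: 7.15
ee_pos: [0.5149, 0.093, 0.0322]
tcp_rot: [3.139, 0.079, 0.007]
force: [1.0, -11.8, 18.7]
width: 0.0002
grip_force: 9.3
time: 7.45
ee_pos: [0.5144, 0.1006, 0.0322]
tcp_rot: [3.14, 0.079, 0.006]
force: [0.9, -10.9, 19.2]
width: 0.0004
grip_force: 9.3
time: 7.75
ee_pos: [0.5139, 0.1081, 0.0322]
tcp_rot: [3.14, 0.079, 0.006]
force: [0.9, -9.7, 19.4]
width: 0.0004
grip_force: 9.3
```

```bash
python3 -m crank '[[255,-0.15,2.5,0,0,0,0],[255,-0.15,2.5,0,0,0,0],[255,-0.15,2.5,0,0,0,0],[255,-0.15,2.5,0,0,0,0]]';  python3 -m crank '[[255,-0.1,2,0,0,0,0],[255,-0.1,2,0,0,0,0],[255,-0.1,2,0,0,0,0]]'
```

```text
time: 8.15
ee_pos: [0.5132, 0.1181, 0.0322]
tcp_rot: [3.14, 0.08, 0.006]
force: [-0.3, -11.9, 19.5]
width: 0.0006
grip_force: 9.7
time: 8.45
ee_pos: [0.5127, 0.1239, 0.0322]
tcp_rot: [3.139, 0.08, 0.005]
force: [-0.3, -13.0, 19.5]
width: 0.0007
grip_force: 9.9
```

```bash
python3 -m crank '[[255,-0.1,1.5,0,0,0,0],[255,-0.1,1.5,0,0,0,0]]';  python3 -m crank '[[255,-0.1,1.5,0,0,0,0],[255,-0.1,1.5,0,0,0,0]]'; python3 - <<'E'
from h import *
cv2.imwrite("pics/w4.png",env.get_image("wrist"))
for c,q,z in(("wrist","carrier",.026),("wrist","slides",.026),("top","carrier",.026),("top","end_stop",.036)):
    if c=="top": env.get_image("top")
    for r in env.landmark_of(c,q)[:1]: print(c,q,round(r["conf"],2),np.round(at_z(c,r["pixel"],z)*1000,1))
E
```

```text
time: 8.65
ee_pos: [0.5125, 0.1269, 0.0321]
tcp_rot: [3.139, 0.08, 0.005]
force: [-0.6, -12.5, 20.2]
width: 0.0005
grip_force: 9.9
time: 8.85
ee_pos: [0.5122, 0.1299, 0.0321]
tcp_rot: [3.139, 0.08, 0.005]
force: [0.4, -12.3, 21.0]
width: 0.0004
grip_force: 9.9
wrist carrier 0.86 [513.3 155.7  26. ]
wrist slides 0.96 [515.  155.7  26. ]
top carrier 0.64 [510.3 159.3  26. ]
top end_stop 0.81 [506.7 214.3  36. ]
```

View pics/w4.png

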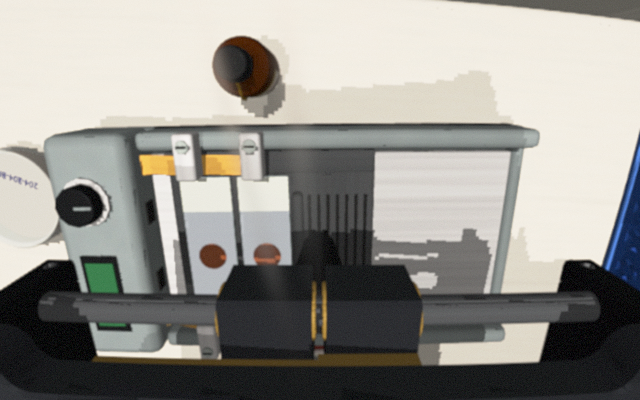

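A strip of bare plate, about 15 px or 7 mm wide, still shows between the nose (172) and the stop (158). I'll keep pushing in small steps until the force rises sharply.

```bash
python3 -m crank '[[255,-0.1,1.5,0,0,0,0],[255,-0.1,1.5,0,0,0,0]]';  python3 -m crank '[[255,-0.05,1,0,0,0,0],[255,-0.05,1,0,0,0,0]]'; python3 -m crank '[[255,0,1,0,0,0,0]]'
```

```text
time: 9.4
ee_pos: [0.512, 0.1329, 0.0322]
tcp_rot: [3.139, 0.08, 0.005]
force: [-0.7, -13.0, 19.5]
width: 0.0006
grip_force: 9.9
time: 9.6
ee_pos: [0.5119, 0.1347, 0.0321]
tcp_rot: [3.139, 0.08, 0.005]
force: [0.7, -15.0, 19.1]
width: 0.0002
grip_force: 11.9
time: 9.7
ee_pos: [0.512, 0.1356, 0.0321]
tcp_rot: [3.139, 0.08, 0.005]
force: [0.2, -17.5, 19.4]
width: 0.0005
grip_force: 11.9
```

```bash
python3 -m crank '[[255,0,1,0,0,0,0]]';  python3 -m crank '[[255,0,1,0,0,0,0]]'; python3 -m crank '[[255,0,0,0,0,0,0]]'
```

```text
time: 9.8
ee_pos: [0.512, 0.1366, 0.0321]
tcp_rot: [3.139, 0.08, 0.005]
force: [-0.8, -15.8, 19.6]
width: 0.0005
grip_force: 12.5
time: 9.9
ee_pos: [0.512, 0.1376, 0.0321]
tcp_rot: [3.139, 0.08, 0.005]
force: [0.4, -15.9, 19.2]
width: 0.0008
grip_force: 13.0
time: 10.0
ee_pos: [0.512, 0.1377, 0.0321]
tcp_rot: [3.139, 0.08, 0.005]
force: [-0.2, -14.4, 19.3]
width: 0.0005
grip_force: 12.6
```

Still sliding freely at about 15 N, so it isn't at the stop yet.

```bash
python3 -m crank '[[255,-0.05,1,0,0,0,0]]';  python3 -m crank '[[255,-0.05,1,0,0,0,0]]'; python3 -m crank '[[255,-0.05,1,0,0,0,0]]'; python3 - <<'E'
from h import *
cv2.imwrite("pics/w5.png",env.get_image("wrist"))
E
```

```text
time: 10.1
ee_pos: [0.5119, 0.1386, 0.0321]
tcp_rot: [3.139, 0.08, 0.005]
force: [0.4, -15.6, 19.9]
width: 0.0003
grip_force: 12.7
time: 10.2
ee_pos: [0.5119, 0.1396, 0.0321]
tcp_rot: [3.139, 0.08, 0.005]
force: [0.1, -15.4, 20.3]
width: 0.0004
grip_force: 12.6
time: 10.3
ee_pos: [0.5119, 0.1406, 0.0321]
tcp_rot: [3.139, 0.08, 0.005]
force: [1.1, -15.0, 19.8]
width: 0.0004
grip_force: 13.1
```

View pics/w5.png

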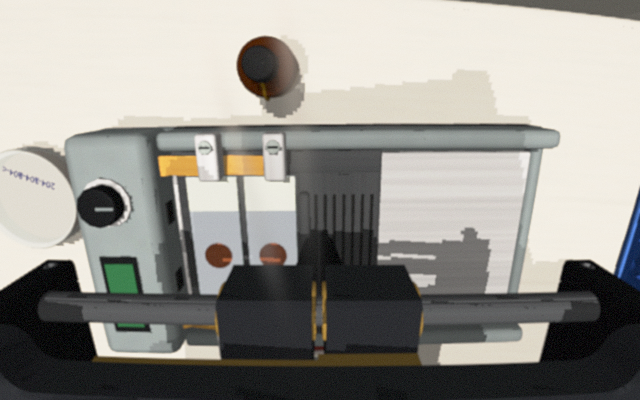

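The remaining strip is only a few pixels wide (174 to 180), so about 2 mm or less. I'll push on.

```bash
python3 -m crank '[[255,-0.05,1,0,0,0,0]]';  python3 -m crank '[[255,-0.05,1,0,0,0,0]]'; python3 -m crank '[[255,0,0.6,0,0,0,0]]'
```

```text
time: 10.45
ee_pos: [0.5118, 0.1416, 0.0321]
tcp_rot: [3.139, 0.08, 0.005]
force: [-0.5, -15.0, 19.0]
width: 0.001
grip_force: 13.3
time: 10.55
ee_pos: [0.5118, 0.1427, 0.0321]
tcp_rot: [3.139, 0.08, 0.005]
force: [0.8, -14.7, 18.4]
width: 0.0001
grip_force: 13.2
time: 10.65
ee_pos: [0.5118, 0.1433, 0.0321]
tcp_rot: [3.139, 0.08, 0.005]
force: [-0.1, -14.3, 19.2]
width: 0.0002
grip_force: 13.2
```

```bash
python3 -m crank '[[255,0,0.7,0,0,0,0]]';  python3 -m crank '[[255,0,0.7,0,0,0,0]]'; python3 -m crank '[[255,0,0.7,0,0,0,0]]'
```

```text
time: 10.75
ee_pos: [0.5118, 0.144, 0.0321]
tcp_rot: [3.139, 0.08, 0.005]
force: [0.1, -13.2, 18.4]
width: 0.0004
grip_force: 13.2
time: 10.85
ee_pos: [0.5118, 0.1447, 0.0321]
tcp_rot: [3.139, 0.08, 0.005]
force: [1.3, -14.4, 18.7]
width: 0.0004
grip_force: 13.2
time: 10.95
ee_pos: [0.5117, 0.1454, 0.0321]
tcp_rot: [3.139, 0.08, 0.005]
force: [0.6, -13.8, 19.4]
width: 0.0005
grip_force: 13.2
```

```bash
python3 -m crank '[[255,0,0.7,0,0,0,0]]'; python3 -m crank '[[255,0,0.7,0,0,0,0]]'; python3 - <<'E'
from h import *
w=env.get_image("wrist");t=env.get_image("top")
for c,q,z in(("wrist","carrier",.026),("wrist","end_stop",.036),("top","carrier",.026),("top","end_stop",.036)):
    for r in env.landmark_of(c,q)[:1]: print(c,q,round(r["conf"],2),np.round(at_z(c,r["pixel"],z)*1000,1))
a=cv2.resize(w[110:360,50:450],(800,500),interpolation=cv2.INTER_CUBIC)
cv2.imwrite("pics/w6.png",a)
E
```

```text
time: 11.05
ee_pos: [0.5118, 0.1459, 0.0321]
tcp_rot: [3.139, 0.08, 0.005]
force: [0.8, -21.3, 18.5]
width: 0.0003
grip_force: 16.2
time: 11.15
ee_pos: [0.5118, 0.146, 0.0321]
tcp_rot: [3.138, 0.081, 0.004]
force: [1.5, -28.1, 20.2]
width: 0.0005
grip_force: 19.9
wrist carrier 0.78 [514.6 166.7  26. ]
wrist end_stop 0.61 [511.6 217.7  36. ]
top carrier 0.73 [513.5 168.7  26. ]
top end_stop 0.96 [506.9 222.8  36. ]
```

View pics/w6.png

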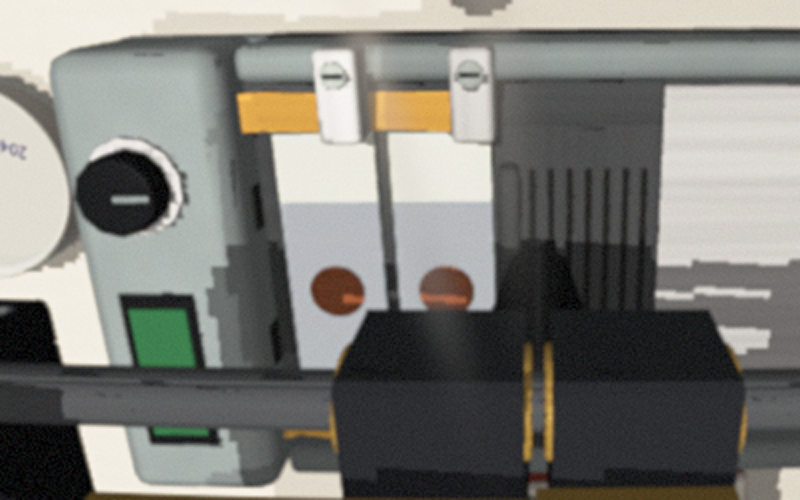

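The nose meets the end stop with no bare plate left, and the force jumped from 14 to 28 N with the tip stationary. I'll push slightly more, ease the forward load without dragging it back, then lift.

```bash
python3 -m crank '[[255,0,0.5,0,0,0,0],[255,0,0,0,0,0,0]]'; python3 -m crank '[[255,0,-0.8,0,0,0,0],[255,0,-0.7,0,0,0,0],[255,0,0,0,0,0,0]]'
```

```text
time: 11.65
ee_pos: [0.5118, 0.146, 0.0321]
tcp_rot: [3.138, 0.08, 0.004]
force: [0.7, -27.3, 20.2]
width: 0.0006
grip_force: 19.6
time: 11.95
ee_pos: [0.5118, 0.1459, 0.0321]
tcp_rot: [3.14, 0.079, 0.005]
force: [0.4, -12.8, 19.4]
width: 0.0004
grip_force: 16.1
```

```bash
python3 -m crank '[[255,0,-0.5,0.5,0,0,0],[255,0,0,0.6,0,0,0],[255,0,0,0,0,0,0]]'; python3 -m crank '[[255,0,-0.3,0.5,0,0,0],[255,0,0,0.5,0,0,0],[255,0,0,0,0,0,0]]'
```

```text
time: 12.25
ee_pos: [0.5117, 0.1458, 0.0322]
tcp_rot: [3.14, 0.079, 0.004]
force: [4.4, -8.6, 3.7]
width: 0.0003
grip_force: 8.2
time: 12.55
ee_pos: [0.5108, 0.1457, 0.0327]
tcp_rot: [3.14, 0.079, 0.001]
force: [2.1, -6.7, -0.9]
width: 0.0007
grip_force: 3.0
```

```bash
python3 -m crank '[[255,0,-1,0,0,0,0],[255,0,-1.5,0.5,0,0,0],[255,0,0,0,0,0,0]]'; python3 -m crank '[[255,0,-1,3,0,0,0],[255,0,-1,15,0,0,0],[255,0,0,40,0,0,0],[255,0,0,40,0,0,0],[255,0,0,0,0,0,0]]'; python3 - <<'E'
from h import *
w=env.get_image("wrist");t=env.get_image("top");s=env.get_image("side")
for c,q,z in(("wrist","carrier",.026),("wrist","end_stop",.036),("wrist","thumb_pad",.032),("top","carrier",.026),("top","petri",0),("top","oil_bottle",0),("top","slide_pack",0)):
    for r in env.landmark_of(c,q)[:1]: print(c,q,round(r["conf"],2),np.round(at_z(c,r["pixel"],z)*1000,1))
cv2.imwrite("pics/w7.png",w)
E
```

```text
time: 12.85
ee_pos: [0.5103, 0.1437, 0.0333]
tcp_rot: [3.141, 0.079, -0.0]
force: [-0.9, 0.4, 0.8]
width: 0.0005
grip_force: 0.0
time: 13.35
ee_pos: [0.5123, 0.1422, 0.136]
tcp_rot: [-3.14, -0.079, -0.012]
force: [-0.6, 0.9, -0.7]
width: 0.0005
grip_force: 0.0
wrist carrier 0.71 [511.4 166.2  26. ]
wrist end_stop 0.57 [508.5 216.5  36. ]
wrist thumb_pad 0.81 [511.5 132.5  32. ]
top carrier 0.72 [510.9 166.6  26. ]
top petri 0.74 [528.1 312.3   0. ]
top slide_pack 0.84 [425.1 110.5   0. ]
```

View pics/w7.png

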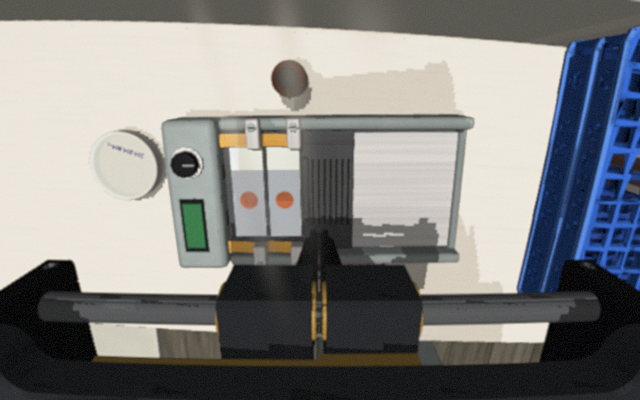

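The carrier sits home and flat under all four springs, with no gap at the nose (about 228). The dish and carton are where they were within measuring error, and the bottle stands by the wall side as before. The arm is clear, so I'll hand in.

```bash
python3 -c "
from cell import env
print(env.close_job())"
```

```text
the job is handed in; nothing more can be done
None
```

The carrier is pressed down, pushed fully home against the end stop and held flat by the springs alone; I lifted the fingers clear and handed the job in at about 13.5 s, with no verdict returned.

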